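# Knock a stuck medallion out of its mould

## Robot

A 6-joint arm with a two-finger parallel gripper is mounted at the origin on the work surface. World frame = base frame: x ahead of the robot, y to its left, z up, the work surface at z = 0. Lengths are in m, angles in rad, forces in N, time in s.
With the tool pointing down it reaches from about 0.275 to 0.725 m from the base axis. Payload 5.6 kg.
Tool frame: the origin (TCP) lies midway between the tips of the shut fingers; the grasp point (between the pads) lies arm.grip_depth behind it (arm.grip_depth is the distance from the TCP to the grasp point, in m); z points along the fingers, x is the direction in which the jaws open and shut, and the axes are right-handed (so a half turn about z gives the same grasp; the last joint's range is limited). The gripper opens to 85 mm and grips with 20 to 120 N. Pads are 22 mm wide; open, the fingers measure 114 mm over their backs; the gripper's body (76 mm by 85 mm) begins 54 mm behind the grasp point. The pads swing forward as they close: fully open they stand 13 mm farther back than shut.
Start: joints at [-0.838, 0.255, 0.108, 0, -1.424, -0.285], TCP at [0.238, -0.496, 0.231] pointing down, gripper open.
Joint ranges: [-2.95, 2.95], [-1.21, 1.97], [-1.09, 1.5], [-2.87, 1.71], [-2.94, -0.07], [-3.05, 3.05]. Speed limits (rad/s): [2.57, 2.57, 3.14, 3.14, 3.14, 3.14].

## Interface

Orientations are given as a unit quaternion [x, y, z, w].
In Python, from rig import arm gives the robot as it stands. The module is installed in compiled form; this text tells all that it offers.
- The arm moves only by the tool jog_arm, never from a script. Its argument "deltas" is a list of rows, each a list of 7 numbers: the opening, from 0 (shut) to 1 (fully open), then the shift along the tool's x, y, z in mm, then the turn, a rotation vector about the tool's x, y, z in rad. In form: [[claw, tx, ty, tz, wx, wy, wz], ...]. A call has 1 to 5 rows; each row shifts and turns the commanded pose from where the row before left it, along the tool's axes as they then stand; what a row does not reach is not made up. A row lasts 1/12 s, in which the tool goes at most 41.7 mm and 7.16 degrees, less where a joint would pass 70% of its speed; a pose out of reach is approached as far as the arm can. A call is refused whole if a number of a shift passes 41.7 or a number of a turn 0.125, either way. A call with a gripper value outside its range is refused whole. The fingers move at their own pace and stop on an object; the grip force is fixed at half the most. Time passes only in rows, so rows that do not move let the fingers close. It gives the time, the measured TCP pose, the force and the opening at its end, in the units of the state.
- arm.sense(): the state, without advancing time (a new reading comes with each control period).
- arm.get_image(name): name is "scene" or "side" or "wrist"; returns the picture (420x560x3 uint8, blue, green, red); there is no depth.
- arm.camera_params(name): a dict with "vertical_fov" (degrees; the focal length in pixels is half the picture's height over the tangent of half this angle, whatever the lens; pixels are square), "cx", "cy" (the principal point, pixels), "R" (3x3) and "t" (3): a world point X has camera coordinates R X + t. Camera axes: x right, y down, z forward; pixel columns grow to the right and rows downward; lengths in m; the calibration is good to about 2 mm. A picture is of the moment at which its call begins: read the wrist's pose just before it. camera_params takes no time and is no camera call; for the wrist camera it gives the pose at the moment of the call.
- arm.sign_off(): hands the job in, once; it reports no verdict.
The state is a dict: "t": time; "joint_pos": joint angles; "qd": joint speeds; "joint_efforts": joint torques, N m; "tool_pos": TCP position; "ee_rot": TCP orientation; "force": force on the tool from outside, world axes, zero at the start; "moment": the same for the moment, N m; "gripper_width": opening from 0.0 (shut) to 1.0 (fully open).
Only numpy, scipy, OpenCV 4.12 (cv2) and the standard library are available. Lean on these libraries where they do the work, as an engineer would, in place of code of your own. Each camera call takes 0.05 s, during which the arm holds its last target.

## Task

The gold sun medallion in the blue-green mould is set but stuck in its pocket. Take the orange-handled pusher from its wooden stand, put its shaft down the round hole in the top of the blue-green mould and push the medallion out, so that it drops into the tray under that mould; leave the pusher standing in the hole with its handle resting on the mould. The medallion in the red mould is still curing: leave it in place.

Things in the scene. Friction and masses are not known exactly. Their poses are not given: they have to be found in the camera images.
- pusher_grip (a point): Centre of the pusher's handle: upright orange cylinder with pale band, 46 mm across, 56 mm high; z up. Under it a pale shaft, 18 mm diameter, 62 mm long (tip 90 mm, handle's underside 28 mm below this point). Loose, 120 g. It stands loosely in a fixed dark wooden stand, 44 mm square, 66 mm high, this point 94 mm above the table: lift 65 mm straight up to clear.
- teal_mould_hole (a point): Mouth centre of the 38 mm round hole in the top of the fixed blue-green mould (120 mm square, 30 mm thick, on legs, top 115 mm above the table); z up. 13 mm below it is the medallion's back. Two stiff rubber lips under its edge hold it; 10 to 20 N down frees it, it falls after 6 to 30 mm of push. The pusher's handle cannot pass the hole: resting on the mould, its shaft reaches 62 mm down, enough.
- teal_sun: Gold sun medallion in the pocket in the blue-green mould's underside: loose disc, 64 mm diameter, 16 mm thick, 70 g. Origin at the centre of its underside, z through its thickness. Stuck: origin 29 mm below the hole's mouth. In the tray (fixed under the mould, 94 mm square inside, 30 mm rim): 109 mm below the mouth.
- red_sun: The same kind of medallion, stuck in a red mould of the same shape, to be left in its pocket. Origin at the centre of its underside.
Mind the look-alikes: they are no part of the job. What is shaped like the teal_sun but purple is not meant.

How it is judged:
By the outcome, as a careful person would: the job done as asked, in the order asked, and still so for the second after the job is handed in, with the robot touching nothing.
It also fails if it takes over 38 s, if anything falls off the work surface, if the arm or the gripper's body presses on something with over 40 N, if the wrist force passes 120 N, or if a joint passes its speed limit or range.

## Working session

There is one attempt and no reset: what is moved stays moved. The work goes in short steps, Python scripts to look and compute and a tool call to move; the robot and the scene stay as the last step left them, time stands still between calls to the robot, and variables do not carry over. Pictures are saved under pics/ and viewed, and the job is handed in when it is done.

Besides the shell and the picture viewer there is one more tool, called after "Request:" as name([rows], argument=value, ...), one row to a line, values as JSON. jog_arm: Moves the arm, as the interface text tells. Its arguments: {"type":"object","properties":{"deltas":{"type":"array","items":{"type":"array","items":{"type":"number"}}}},"required":["deltas"]}

```bash
mkdir -p pics; python3 - <<'E'
from rig import arm
import cv2
s=arm.sense();print(s['t'],s['tool_pos'],s['ee_rot'],s['gripper_width'],arm.grip_depth)
for n in("scene","side","wrist"):
    p=arm.camera_params(n);print(n,p)
    cv2.imwrite(f"pics/{n}0.png",arm.get_image(n))
E
```

```text
0.0 [ 0.23798289 -0.49530264  0.23038552] [ 5.32489862e-01  8.46435846e-01  4.77779707e-04 -8.22585356e-04] 0.9978228515683184 0.0187
scene {'vertical_fov': 50.951352639252676, 'cx': 282.7335480101258, 'cy': 205.99673871947988, 'R': array([[ 0.62415803,  0.78118999,  0.01299846],
       [ 0.43118734, -0.33054235, -0.83953513],
       [-0.6515399 ,  0.52960736, -0.54314989]]), 't': array([-0.34422899, -0.14719658,  1.19258024])}
side {'vertical_fov': 48.06266208873774, 'cx': 284.0243221256392, 'cy': 204.099441290625, 'R': array([[ 0.99292191, -0.11787031,  0.01458299],
       [-0.06106938, -0.6119933 , -0.78850158],
       [ 0.10186562,  0.78202992, -0.61485982]]), 't': array([-0.54777093,  0.09692773,  0.75514931])}
wrist {'vertical_fov': 71.02550990691182, 'cx': 278.4921297189776, 'cy': 209.8119679937736, 'R': array([[-0.43331929,  0.90123819,  0.00202722],
       [ 0.85996681,  0.41280082,  0.3000876 ],
       [ 0.26961357,  0.13177709, -0.95390949]]), 't': array([ 0.54866877, -0.03883309,  0.37969302])}
```

View pics/scene0.png

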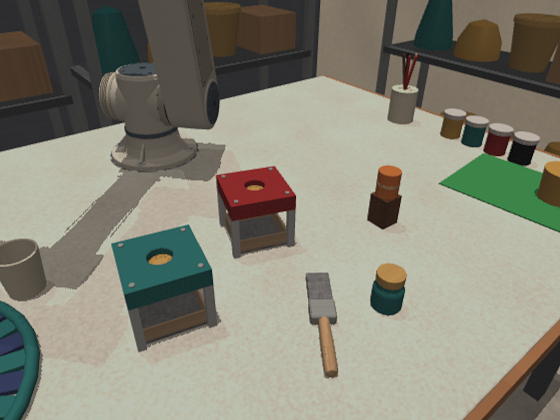

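View pics/side0.png

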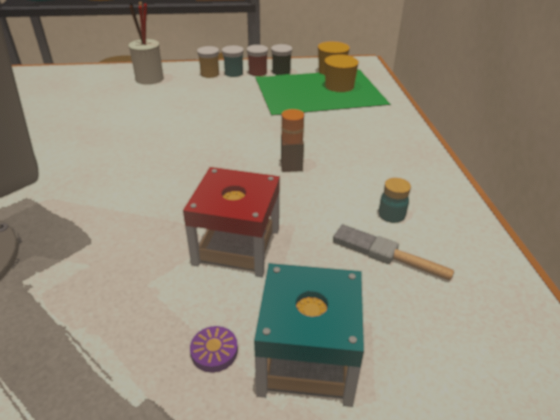

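View pics/wrist0.png

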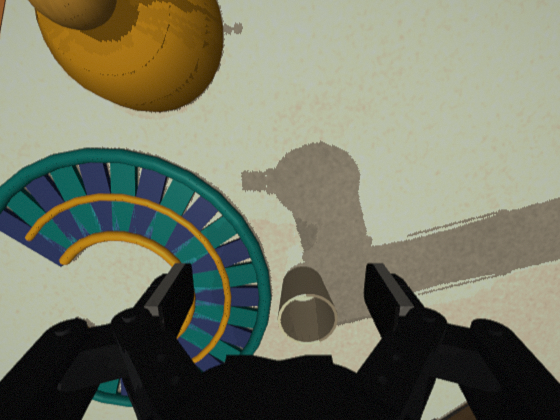

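The orange-handled pusher in its dark stand shows at scene (388,190) / side (292,130). Things that could be mistaken for it:
- teal jar with orange lid: scene (390,285), side (396,200)
- orange pots at the right edge of scene: side (340,72)
- brush with wooden handle: scene (328,340)

The teal mould is at scene (160,260) / side (312,307) and the red mould at scene (255,187) / side (234,195). The purple disc at side (214,347) is not meant. I'll take the pusher at scene (388,190) and check it in a close crop.

```bash
python3 - <<'E'
import cv2,numpy as np
a=cv2.imread('pics/scene0.png');b=cv2.imread('pics/side0.png')
def c(im,x,y,w,h): return cv2.resize(im[y:y+h,x:x+w],(380,280),interpolation=cv2.INTER_CUBIC)
o=np.vstack([np.hstack([c(a,343,158,95,70),c(b,245,100,95,70)]),np.hstack([c(a,100,218,122,90),c(b,250,262,122,90)])])
cv2.imwrite('pics/crop0.png',o)
E
```

```text
(no output)
```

View pics/crop0.png

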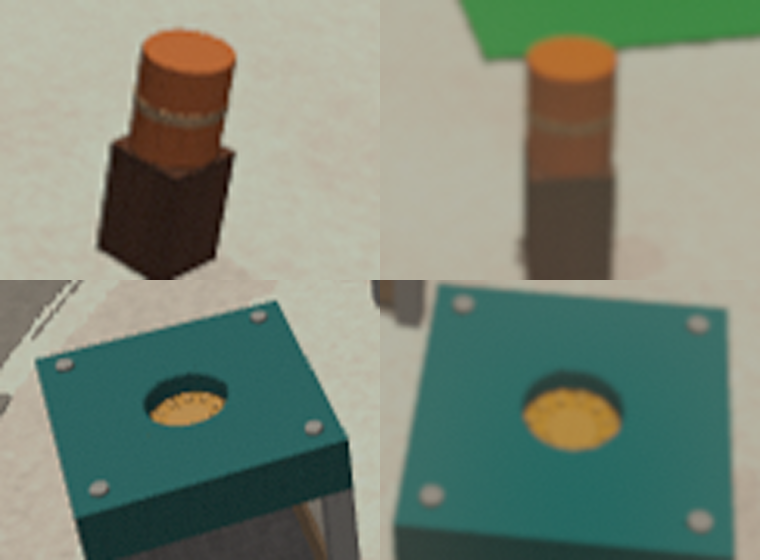

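The crop shows the pusher: an upright orange cylinder with a pale band on a dark square stand, top ellipse at about scene (390,171) and side (293,115). The teal mould's hole has the gold disc visible in it.

```bash
cat > h.py <<'E'
import cv2,numpy as np
def ray(p,uv):
    f=210/np.tan(np.radians(p['vertical_fov']/2))
    d=p['R'].T@np.array([(uv[0]-p['cx'])/f,(uv[1]-p['cy'])/f,1]);return -p['R'].T@p['t'],d/np.linalg.norm(d)
def tri(rs):
    A=sum(np.eye(3)-np.outer(d,d) for c,d in rs);b=sum((np.eye(3)-np.outer(d,d))@c for c,d in rs)
    X=np.linalg.solve(A,b);return X,[round(1e3*np.linalg.norm(np.cross(X-c,d)),1) for c,d in rs]
def plane(r,z): c,d=r;return c+d*(z-c[2])/d[2]
def proj(p,X):
    f=210/np.tan(np.radians(p['vertical_fov']/2));q=p['R']@X+p['t'];return q[:2]/q[2]*f+[p['cx'],p['cy']]
E
python3 - <<'E'
from rig import arm
from h import *
P={n:arm.camera_params(n) for n in('scene','side')}
im={n:cv2.imread(f'pics/{n}0.png') for n in P}
top={};hole={}
for n,(x,y,w,h),(x2,y2,w2,h2) in(('scene',(365,158,50,50),(127,242,65,35)),('side',(270,100,45,50),(285,285,55,42))):
    c=im[n][y:y+h,x:x+w];hsv=cv2.cvtColor(c,cv2.COLOR_BGR2HSV)
    H,S,V=cv2.split(hsv)
    m0=((H<16)&(S>110)).astype(np.uint8)
    ov=V[m0>0];t,_=cv2.threshold(ov.reshape(-1,1),0,255,cv2.THRESH_OTSU)
    m=(m0>0)&(V>t)
    cs,_=cv2.findContours(m.astype(np.uint8),cv2.RETR_EXTERNAL,cv2.CHAIN_APPROX_NONE);k=max(cs,key=cv2.contourArea)
    e=cv2.fitEllipse(cv2.convexHull(k));top[n]=(e[0][0]+x,e[0][1]+y);print(n,'top',top[n],e[1],t)
    c=im[n][y2:y2+h2,x2:x2+w2].astype(float);ref=np.median(c[:5].reshape(-1,3),0)
    m=(np.abs(c-ref).sum(2)>45).astype(np.uint8)
    cs,_=cv2.findContours(m,cv2.RETR_EXTERNAL,cv2.CHAIN_APPROX_NONE);k=max(cs,key=cv2.contourArea)
    e=cv2.fitEllipse(cv2.convexHull(k));hole[n]=(e[0][0]+x2,e[0][1]+y2);print(n,'hole',hole[n],e[1],cv2.boundingRect(k))
for q in(top,hole):
    print(tri([ray(P[n],q[n]) for n in P]))
for n in P: print(n,'top@.122',plane(ray(P[n],top[n]),.122),'hole@.115',plane(ray(P[n],hole[n]),.115))
E
```

```text
scene top (389.83174324035645, 170.65333938598633) (10.32795524597168, 22.79892921447754) 124.0
scene hole (159.33075714111328, 256.1155204772949) (16.433231353759766, 27.601238250732422) (19, 6, 27, 17)
side top (292.8262252807617, 114.90859127044678) (9.715317726135254, 22.015235900878906) 143.0
side hole (311.5321216583252, 303.75009536743164) (25.89752960205078, 33.146087646484375) (10, 6, 34, 26)
(array([0.59459246, 0.23139923, 0.1201833 ]), [np.float64(1.0), np.float64(1.0)])
(array([ 0.55455996, -0.23573475,  0.11432202]), [np.float64(0.7), np.float64(0.7)])
scene top@.122 [0.59553578 0.2303943  0.122     ] hole@.115 [ 0.55473628 -0.23532292  0.115     ]
side top@.122 [0.59394389 0.2257344  0.122     ] hole@.115 [ 0.55450699 -0.23715915  0.115     ]
```

Request:
jog_arm([
  [1,20,25,0,0,0,0],
  [1,20,25,0,0,0,0],
  [1,20,25,0,0,0,0],
  [1,20,25,0,0,0,0],
  [1,20,25,0,0,0,0],
])

```text
t: 0.57
tool_pos: [0.3077, -0.35, 0.231]
ee_rot: [0.533, 0.846, 0.0, -0.0]
force: [1.1, 0.2, 0.7]
gripper_width: 1.002
```

Request:
jog_arm([
  [1,20,25,0,0,0,0],
  [1,20,25,0,0,0,0],
  [1,20,25,0,0,0,0],
  [1,20,25,0,0,0,0],
  [1,20,25,0,0,0,0],
])

```text
t: 0.98
tool_pos: [0.3771, -0.2057, 0.2312]
ee_rot: [0.532, 0.846, 0.0, -0.0]
force: [1.0, 0.2, -0.2]
gripper_width: 1.004
```

Request:
jog_arm([
  [1,20,25,0,0,0,0],
  [1,20,25,0,0,0,0],
  [1,20,25,0,0,0,0],
  [1,20,25,0,0,0,0],
  [1,20,25,0,0,0,0],
])

```text
t: 1.4
tool_pos: [0.4465, -0.0613, 0.2312]
ee_rot: [0.532, 0.847, 0.0, -0.0]
force: [0.6, -0.1, 0.1]
gripper_width: 1.003
```

Request:
jog_arm([
  [1,20,25,0,0,0,0],
  [1,20,25,0,0,0,0],
  [1,20,25,0,0,0,0],
  [1,20,25,0,0,0,0],
  [1,0,0,0,0,0,0],
])

```text
t: 1.82
tool_pos: [0.5032, 0.0564, 0.23]
ee_rot: [0.531, 0.847, -0.0, -0.001]
force: [0.3, -0.6, 0.5]
gripper_width: 0.999
```

```bash
python3 - <<'E'
from rig import arm
import cv2,pickle
s=arm.sense();p=arm.camera_params('wrist');pickle.dump(p,open('w1.pkl','wb'))
cv2.imwrite("pics/w1.png",arm.get_image('wrist'));print(s['t'],s['tool_pos'],s['ee_rot'],s['joint_pos'])
E
```

```text
1.8167 [0.50317623 0.05641102 0.22997964] [ 5.31105575e-01  8.47305372e-01 -1.85814600e-04 -6.63469270e-04] [ 4.20846800e-01  1.69700345e-01 -3.83091088e-03 -9.09293071e-04
 -1.39831224e+00 -1.54050026e+00]
```

View pics/w1.png

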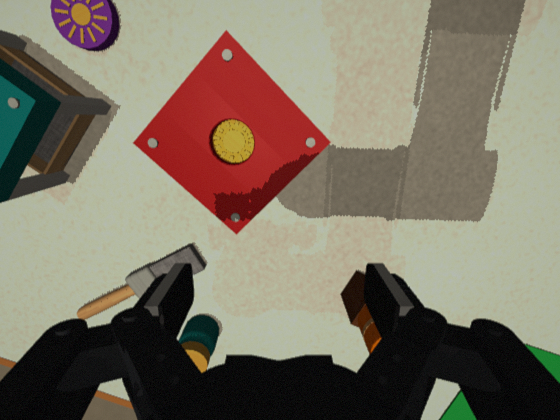

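The wrist picture shows the red mould with its disc at (233,141). The stand and handle at (360,310) are partly hidden by the right finger. The two fixed views agree to about 1 mm, so I'll go on using those.

Request:
jog_arm([
  [1,20,27,0,0,0,0],
  [1,20,27,0,0,0,0],
  [1,20,27,0,0,0,0],
  [1,20,27,0,0,0,0],
  [1,20,27,0,0,0,0],
])

```text
t: 2.28
tool_pos: [0.5805, 0.2015, 0.2313]
ee_rot: [0.533, 0.846, -0.0, -0.0]
force: [0.7, -0.3, 0.3]
gripper_width: 1.0
```

Request:
jog_arm([
  [1,15,23,0,0,0,0],
  [1,0,0,10,0,0,0],
  [1,0,0,25,0,0,0],
  [1,0,0,25,0,0,0],
  [1,0,0,0,0,0,0],
])

```text
t: 2.7
tool_pos: [0.5913, 0.2228, 0.1654]
ee_rot: [0.533, 0.846, -0.004, -0.003]
force: [-0.8, -0.2, -1.9]
gripper_width: 1.002
```

```bash
python3 - <<'E'
from rig import arm
from h import *
s=arm.sense();print(s['t'],s['tool_pos'],s['ee_rot'],s['joint_pos'])
a=arm.get_image('scene');b=arm.get_image('side')
c=lambda im,x,y:cv2.resize(im[y:y+150,x:x+100],(400,600),interpolation=cv2.INTER_CUBIC)
cv2.imwrite('pics/g1.png',np.hstack([c(a,340,90),c(b,240,40)]))
E
```

```text
2.7 [0.59130902 0.22278582 0.16536755] [ 0.5329226   0.84614735 -0.00423267 -0.00320211] [ 0.60564669  0.44914668  0.22416771 -0.00263065 -1.35611714 -1.7291923 ]
```

View pics/g1.png

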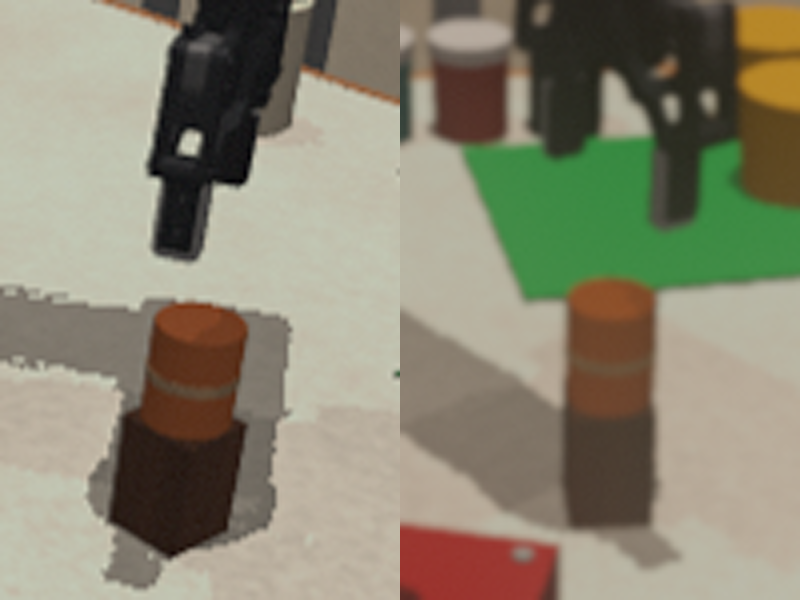

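Both crops show the handle upright and unmoved, with the open jaws above it on either side.

Request:
jog_arm([
  [1,0,0,0,0,0,0],
  [1,0,0,0,0,0,0],
])

```text
t: 2.97
tool_pos: [0.5954, 0.2245, 0.1736]
ee_rot: [0.533, 0.846, 0.002, 0.001]
force: [0.1, -0.7, -0.2]
gripper_width: 1.001
```

Request:
jog_arm([
  [1,3.5,1,15,0,0,0],
  [1,0,0,20,0,0,0],
  [1,0,0,20,0,0,0],
  [1,0,0,20,0,0,0],
  [1,0,0,15,0,0,0],
])

```text
t: 3.38
tool_pos: [0.594, 0.2282, 0.0812]
ee_rot: [0.532, 0.846, 0.001, 0.0]
force: [-0.1, 0.3, -0.2]
gripper_width: 1.005
```

Request:
jog_arm([
  [1,0,0,5,0,0,0],
  [1,0,0,0,0,0,0],
  [1,0,0,0,0,0,0],
])

```text
t: 3.63
tool_pos: [0.5947, 0.2284, 0.0779]
ee_rot: [0.532, 0.847, 0.001, 0.001]
force: [0.2, -1.1, -1.0]
gripper_width: 1.001
```

```bash
python3 - <<'E'
from rig import arm
from h import *
s=arm.sense();print(s['t'],s['tool_pos'],s['ee_rot'],s['force'])
a=arm.get_image('scene');b=arm.get_image('side')
c=lambda im,x,y:cv2.resize(im[y:y+150,x:x+100],(400,600),interpolation=cv2.INTER_CUBIC)
cv2.imwrite('pics/g2.png',np.hstack([c(a,340,90),c(b,240,40)]))
E
```

```text
3.6333 [0.59470867 0.22838727 0.07787093] [5.32362733e-01 8.46515562e-01 8.98694737e-04 7.18893627e-04] [ 0.22254715 -1.10188001 -0.95400458]
```

View pics/g2.png

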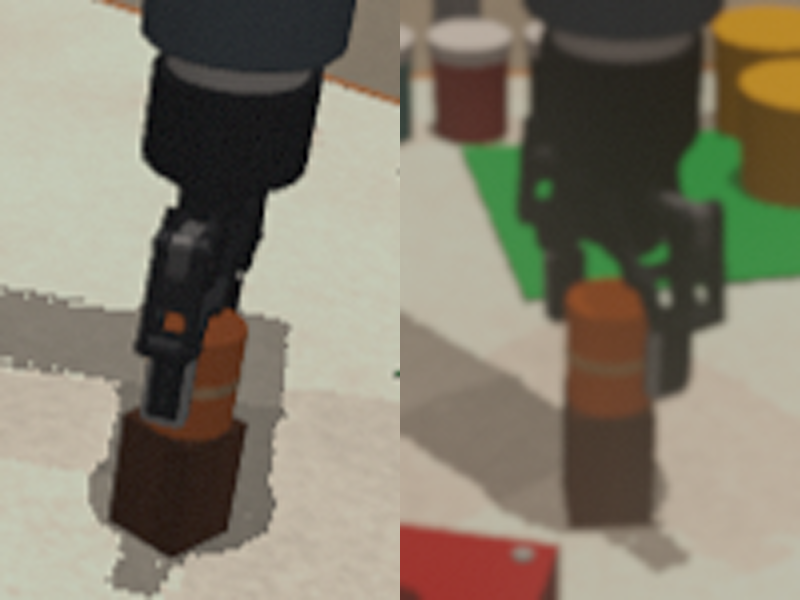

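The jaws straddle the handle just above the stand. Closing.

Request:
jog_arm([
  [0,0,0,0,0,0,0],
  [0,0,0,0,0,0,0],
  [0,0,0,0,0,0,0],
  [0,0,0,0,0,0,0],
  [0,0,0,0,0,0,0],
])

```text
t: 4.15
tool_pos: [0.5942, 0.2285, 0.0771]
ee_rot: [0.532, 0.847, 0.001, 0.0]
force: [-1.4, 1.1, 3.7]
gripper_width: 0.527
```

Request:
jog_arm([
  [0,0,0,0,0,0,0],
  [0,0,0,0,0,0,0],
  [0,0,0,0,0,0,0],
  [0,0,0,0,0,0,0],
  [0,0,0,0,0,0,0],
])

```text
t: 4.57
tool_pos: [0.5942, 0.2284, 0.0771]
ee_rot: [0.532, 0.847, 0.001, 0.0]
force: [-0.9, 1.5, 5.1]
gripper_width: 0.531
```

Request:
jog_arm([
  [0,0,0,-8,0,0,0],
  [0,0,0,-15,0,0,0],
  [0,0,0,-20,0,0,0],
  [0,0,0,-20,0,0,0],
  [0,0,0,-20,0,0,0],
])

```text
t: 4.98
tool_pos: [0.5932, 0.2277, 0.1596]
ee_rot: [0.532, 0.846, -0.001, -0.001]
force: [0.6, -0.0, -0.9]
gripper_width: 0.525
```

Request:
jog_arm([
  [0,0,0,-20,0,0,0],
  [0,0,0,-20,0,0,0],
  [0,0,0,-20,0,0,0],
  [0,0,0,0,0,0,0],
  [0,0,0,0,0,0,0],
])

```text
t: 5.4
tool_pos: [0.594, 0.2282, 0.2201]
ee_rot: [0.533, 0.846, 0.001, 0.0]
force: [0.0, -1.2, -2.0]
gripper_width: 0.526
```

```bash
python3 - <<'E'
from rig import arm
from h import *
s=arm.sense();print(s['t'],s['tool_pos'],s['ee_rot'],s['force'],s['joint_pos'])
a=arm.get_image('scene');b=arm.get_image('side')
cv2.imwrite('pics/a3.png',a);cv2.imwrite('pics/b3.png',b)
c=lambda im,x,y:cv2.resize(im[y:y+150,x:x+100],(400,600),interpolation=cv2.INTER_CUBIC)
cv2.imwrite('pics/g3.png',np.hstack([c(a,340,70),c(b,240,20)]))
E
```

```text
5.4 [0.5940086  0.22816743 0.22013836] [5.32536286e-01 8.46406842e-01 7.17879218e-04 2.14781284e-04] [ 0.02271236 -1.16570808 -1.98116738] [ 6.11734483e-01  4.31707510e-01  3.34587522e-01 -1.60463479e-04
 -1.47218623e+00 -1.73490772e+00]
```

View pics/g3.png

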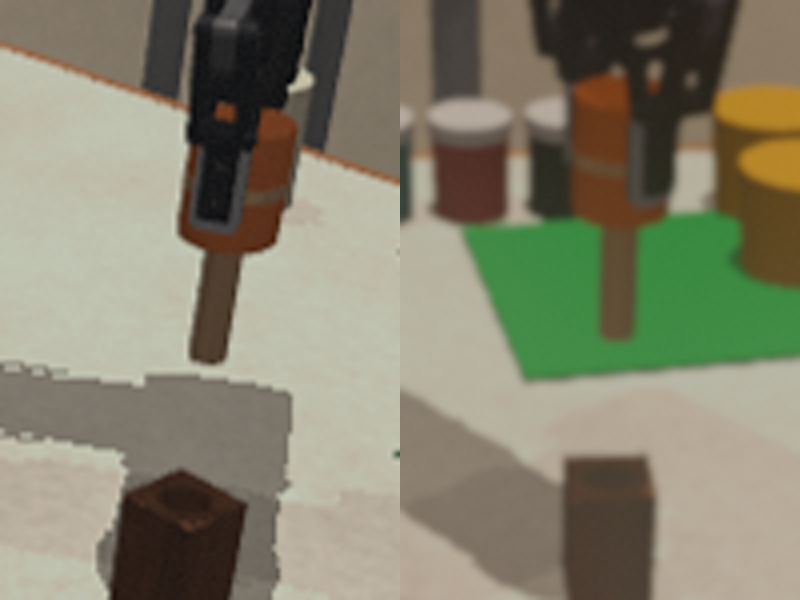

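The pusher hangs upright in the jaws, clear of the now empty stand. The shaft tip is at about scene (392,160) and side (294,104). Next I'll measure the tip against the TCP.

```bash
python3 - <<'E'
from rig import arm
from h import *
P={n:arm.camera_params(n) for n in('scene','side')}
t=np.array([.5940,.2282,.2201])
X,r=tri([ray(P['scene'],(392,158.1)),ray(P['side'],(294.3,102.4))]);print(X,r,X-t)
for n in P:print(n,proj(P[n],t-[0,0,.073]), 'handle bottom',proj(P[n],t-[0,0,.011]))
E
```

```text
[0.59634583 0.22914941 0.14835882] [np.float64(1.5), np.float64(1.5)] [ 0.00234583  0.00094941 -0.07174118]
scene [390.35523475 159.13863204] handle bottom [395.25085179 128.97337447]
side [293.0260477  102.47318328] handle bottom [293.91448564  71.39616411]
```

Request:
jog_arm([
  [0,-15,-9,-6,0,0,0],
  [0,-25,-15,-6,0,0,0],
  [0,-25,-15,-6,0,0,0],
  [0,-25,-15,-6,0,0,0],
  [0,-25,-15,-6,0,0,0],
])

```text
t: 5.92
tool_pos: [0.5804, 0.0927, 0.2485]
ee_rot: [0.532, 0.847, -0.001, -0.001]
force: [1.1, -0.1, -0.6]
gripper_width: 0.521
```

Request:
jog_arm([
  [0,-25,-15,0,0,0,0],
  [0,-25,-15,0,0,0,0],
  [0,-25,-15,0,0,0,0],
  [0,-25,-15,0,0,0,0],
  [0,-25,-15,0,0,0,0],
])

```text
t: 6.33
tool_pos: [0.5667, -0.0524, 0.2484]
ee_rot: [0.533, 0.846, -0.001, -0.001]
force: [0.8, -0.3, -0.4]
gripper_width: 0.524
```

Request:
jog_arm([
  [0,-25,-15,0,0,0,0],
  [0,-25,-15,0,0,0,0],
  [0,-25,-15,0,0,0,0],
  [0,-25,-15,0,0,0,0],
  [0,-25,-15,0,0,0,0],
])

```text
t: 6.75
tool_pos: [0.5532, -0.1974, 0.2483]
ee_rot: [0.533, 0.846, -0.0, -0.001]
force: [1.5, 0.7, -1.1]
gripper_width: 0.528
```

Request:
jog_arm([
  [0,-11,-5,0,0,0,0],
  [0,0,0,10,0,0,0],
  [0,0,0,10,0,0,0],
  [0,0,0,0,0,0,0],
  [0,0,0,0,0,0,0],
])

```text
t: 7.17
tool_pos: [0.5541, -0.2067, 0.2279]
ee_rot: [0.532, 0.847, -0.001, -0.001]
force: [0.6, -0.1, -0.8]
gripper_width: 0.523
```

```bash
python3 - <<'E'
from rig import arm
from h import *
P={n:arm.camera_params(n) for n in('scene','side')}
s=arm.sense();print(s['t'],s['tool_pos'],s['ee_rot'],s['force'],s['joint_pos'])
for n in P:print(n,proj(P[n],s['tool_pos']-[0,0,.073]))
a=arm.get_image('scene');b=arm.get_image('side')
cv2.imwrite('pics/a4.png',a);cv2.imwrite('pics/b4.png',b)
c=lambda im,x,y:cv2.resize(im[y:y+150,x:x+100],(400,600),interpolation=cv2.INTER_CUBIC)
cv2.imwrite('pics/g4.png',np.hstack([c(a,110,150),c(b,262,190)]))
E
```

```text
7.1667 [ 0.55405319 -0.20668717  0.22786894] [ 5.31933245e-01  8.46784890e-01 -5.08392343e-04 -1.45380349e-03] [ 0.62444294 -0.07979311 -0.8376754 ] [-9.31530211e-02  3.41088819e-01  2.18844661e-01 -4.06232118e-04
 -1.45160592e+00 -1.02856349e+00]
scene [173.67896222 226.7250391 ]
side [308.62994799 261.38150861]
```

View pics/g4.png

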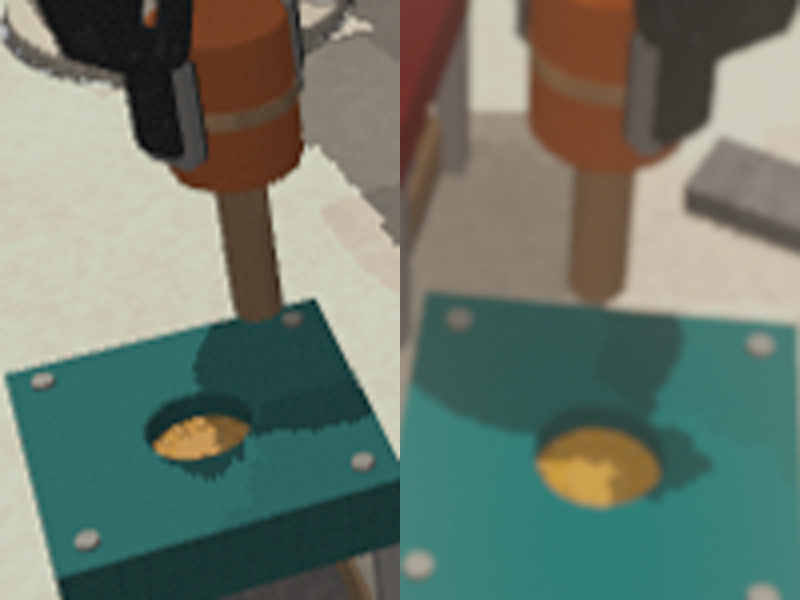

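The tip is still short of the hole by about 30 mm in y: tip at scene (174,229), hole at (159,256). I'll shift over it, then check.

Request:
jog_arm([
  [0,-14,-7,0,0,0,0],
  [0,-12.5,-7.5,5,0,0,0],
  [0,0,0,10,0,0,0],
  [0,0,0,0,0,0,0],
  [0,0,0,0,0,0,0],
])

```text
t: 7.68
tool_pos: [0.5529, -0.2372, 0.2139]
ee_rot: [0.532, 0.847, -0.0, -0.001]
force: [-0.7, 0.4, -0.4]
gripper_width: 0.527
```

```bash
python3 - <<'E'
from rig import arm
from h import *
P={n:arm.camera_params(n) for n in('scene','side')}
s=arm.sense();print(s['t'],s['tool_pos'],s['ee_rot'],s['force'])
for n in P:print(n,proj(P[n],s['tool_pos']-[0,0,.073]))
a=arm.get_image('scene');b=arm.get_image('side')
cv2.imwrite('pics/a5.png',a);cv2.imwrite('pics/b5.png',b)
c=lambda im,x,y:cv2.resize(im[y:y+150,x:x+100],(400,600),interpolation=cv2.INTER_CUBIC)
cv2.imwrite('pics/g5.png',np.hstack([c(a,110,170),c(b,262,210)]))
E
```

```text
7.6833 [ 0.55291219 -0.23723945  0.21386727] [ 5.32247745e-01  8.46588427e-01 -1.21872177e-04 -5.98383800e-04] [-0.6788557   0.4492961  -0.41858839]
scene [155.00520559 241.92331879]
side [311.30967821 289.04704789]
```

View pics/g5.png

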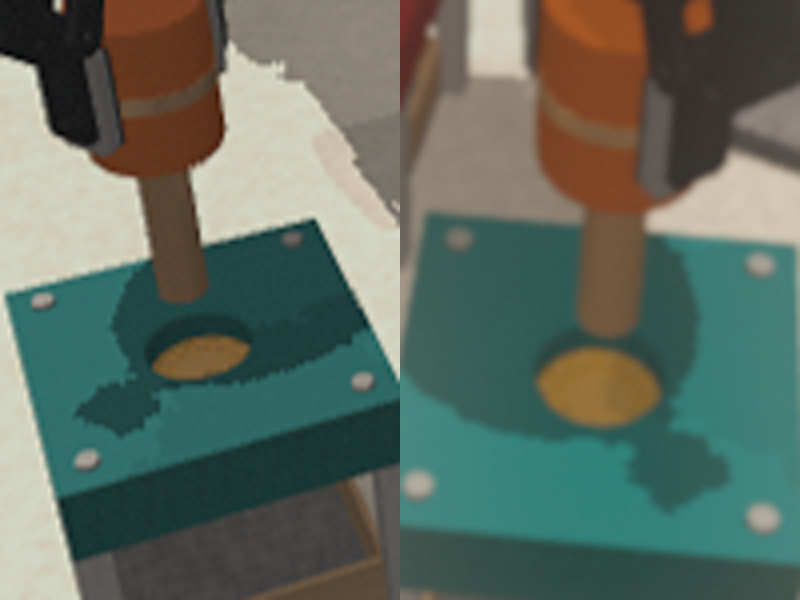

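```bash
python3 - <<'E'
from rig import arm
from h import *
P={n:arm.camera_params(n) for n in('scene','side')}
X,r=tri([ray(P['scene'],(155.5,242)),ray(P['side'],(313.8,289.7))]);print(X,r)
for n,q in(('scene',(155.5,242)),('side',(313.8,289.7))):
    print(n,plane(ray(P[n],q),.141))
    print(proj(P[n],X-[0,0,.026]), proj(P[n],X))
E
```

```text
[ 0.55535865 -0.23800739  0.14160207] [np.float64(0.9), np.float64(0.9)]
scene [ 0.55368001 -0.2368201   0.141     ]
[157.74878361 256.73019308] [155.17453244 242.54637399]
side [ 0.55556008 -0.23862949  0.141     ]
[312.38970101 303.91376199] [313.56333343 288.94738171]
```

The shaft axis is within about 2.5 mm of the hole centre, and the clearance is 10 mm. I'll trim it and go down.

Request:
jog_arm([
  [0,1.5,0.5,8,0,0,0],
  [0,0,0,8,0,0,0],
  [0,0,0,8,0,0,0],
  [0,0,0,6,0,0,0],
  [0,0,0,0,0,0,0],
])

```text
t: 8.2
tool_pos: [0.5519, -0.2359, 0.182]
ee_rot: [0.532, 0.846, -0.0, -0.002]
force: [-0.7, -0.2, -0.7]
gripper_width: 0.523
```

Request:
jog_arm([
  [0,0,0,5,0,0,0],
  [0,0,0,4,0,0,0],
  [0,0,0,4,0,0,0],
  [0,0,0,3,0,0,0],
  [0,0,0,0,0,0,0],
])

```text
t: 8.62
tool_pos: [0.5538, -0.2371, 0.172]
ee_rot: [0.532, 0.847, 0.0, 0.003]
force: [-3.2, 2.0, 14.1]
gripper_width: 0.529
```

Contact with the disc at tip z of about 0.10, force 14 N. I'll keep pushing.

Request:
jog_arm([
  [0,0,0,4,0,0,0],
  [0,0,0,4,0,0,0],
  [0,0,0,4,0,0,0],
  [0,0,0,4,0,0,0],
  [0,0,0,0,0,0,0],
])

```text
t: 9.03
tool_pos: [0.5521, -0.2362, 0.1507]
ee_rot: [0.533, 0.846, -0.0, -0.001]
force: [-0.2, -0.6, -0.7]
gripper_width: 0.53
```

Request:
jog_arm([
  [0,0,0,4,0,0,0],
  [0,0,0,4,0,0,0],
  [0,0,0,4,0,0,0],
  [0,0,0,4,0,0,0],
  [0,0,0,0,0,0,0],
])

```text
t: 9.45
tool_pos: [0.5523, -0.2362, 0.135]
ee_rot: [0.533, 0.846, -0.0, -0.001]
force: [-0.3, 0.3, -1.5]
gripper_width: 0.529
```

```bash
python3 - <<'E'
from rig import arm
from h import *
s=arm.sense();print(s['t'],s['tool_pos'],s['ee_rot'],s['force'])
a=arm.get_image('scene');b=arm.get_image('side')
c=lambda im,x,y:cv2.resize(im[y:y+150,x:x+100],(400,600),interpolation=cv2.INTER_CUBIC)
cv2.imwrite('pics/g6.png',np.hstack([c(a,110,200),c(b,262,260)]))
E
```

```text
9.45 [ 0.55230986 -0.23619115  0.13497994] [ 5.32527651e-01  8.46411997e-01 -2.23136989e-04 -9.91578952e-04] [-0.29766916  0.30424156 -1.51160134]
```

View pics/g6.png

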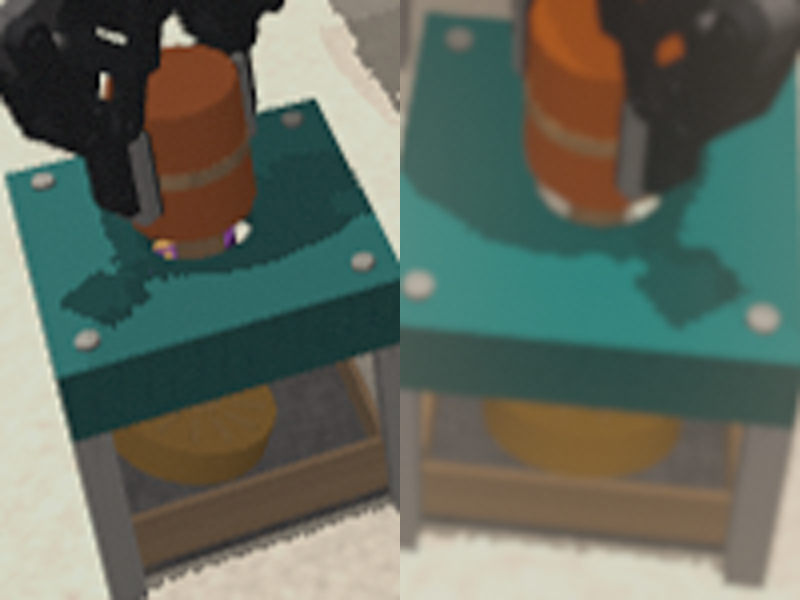

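The gold disc lies below the mould, in the tray (scene about (158,305)), and the force has gone to zero. Next I'll set the handle down.

Request:
jog_arm([
  [0,0,0,3,0,0,0],
  [0,0,0,2,0,0,0],
  [0,0,0,2,0,0,0],
  [0,0,0,0,0,0,0],
  [0,0,0,0,0,0,0],
])

```text
t: 9.97
tool_pos: [0.5528, -0.2364, 0.1292]
ee_rot: [0.532, 0.846, -0.0, -0.0]
force: [-0.2, -0.0, -0.7]
gripper_width: 0.525
```

Request:
jog_arm([
  [0,0,0,1,0,0,0],
  [0,0,0,1,0,0,0],
  [0,0,0,0,0,0,0],
  [0,0,0,0,0,0,0],
])

```text
t: 10.3
tool_pos: [0.5529, -0.2364, 0.1272]
ee_rot: [0.532, 0.846, -0.0, -0.0]
force: [0.3, 0.1, -2.0]
gripper_width: 0.527
```

Request:
jog_arm([
  [0,0,0,1,0,0,0],
  [0,0,0,0,0,0,0],
  [0,0,0,0,0,0,0],
])

```text
t: 10.55
tool_pos: [0.5529, -0.2364, 0.1262]
ee_rot: [0.532, 0.846, -0.0, -0.0]
force: [0.2, 0.2, -2.6]
gripper_width: 0.524
```

Request:
jog_arm([
  [0,0,0,1,0,0,0],
  [0,0,0,0,0,0,0],
  [0,0,0,0,0,0,0],
])

```text
t: 10.8
tool_pos: [0.553, -0.2365, 0.1261]
ee_rot: [0.532, 0.847, 0.0, 0.0]
force: [-2.1, 1.5, 4.9]
gripper_width: 0.524
```

Handle contact at TCP z 0.126, as predicted. I'll open, check, and lift off.

Request:
jog_arm([
  [0.6,0,0,0,0,0,0],
  [0.7,0,0,0,0,0,0],
  [0.85,0,0,0,0,0,0],
  [1,0,0,0,0,0,0],
  [1,0,0,0,0,0,0],
])

```text
t: 11.22
tool_pos: [0.5529, -0.2365, 0.1251]
ee_rot: [0.532, 0.846, -0.0, -0.0]
force: [0.8, -0.3, 0.6]
gripper_width: 0.996
```

Request:
jog_arm([
  [1,0,0,0,0,0,0],
  [1,0,0,0,0,0,0],
  [1,0,0,0,0,0,0],
])

```text
t: 11.47
tool_pos: [0.5529, -0.2364, 0.1253]
ee_rot: [0.532, 0.846, 0.0, 0.0]
force: [0.6, -0.4, -0.9]
gripper_width: 0.997
```

```bash
python3 - <<'E'
from rig import arm
from h import *
s=arm.sense();print(s['t'],s['tool_pos'],s['force'],s['gripper_width'])
a=arm.get_image('scene');b=arm.get_image('side')
c=lambda im,x,y:cv2.resize(im[y:y+150,x:x+100],(400,600),interpolation=cv2.INTER_CUBIC)
cv2.imwrite('pics/g7.png',np.hstack([c(a,110,200),c(b,262,260)]))
E
```

```text
11.4667 [ 0.55293145 -0.23640594  0.12526295] [ 0.6194582  -0.43908379 -0.92244999] 0.9974464813940707
```

View pics/g7.png

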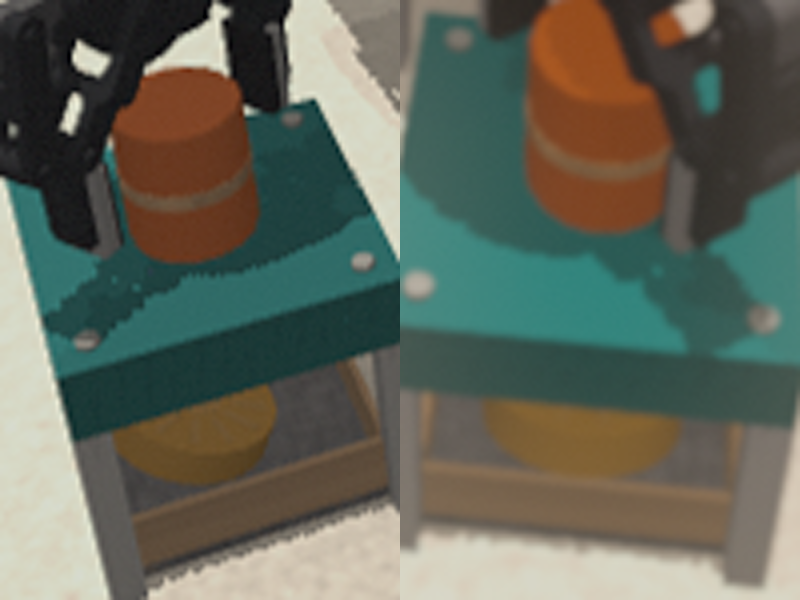

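The handle rests upright on the mould, both pads are clear of it, and the disc lies flat in the tray. I'll lift straight up.

Request:
jog_arm([
  [1,0,0,-8,0,0,0],
  [1,0,0,-15,0,0,0],
  [1,0,0,-20,0,0,0],
  [1,0,0,-20,0,0,0],
  [1,0,0,-20,0,0,0],
])

```text
t: 11.98
tool_pos: [0.5528, -0.2365, 0.21]
ee_rot: [0.532, 0.846, -0.0, 0.0]
force: [0.6, 0.3, 0.3]
gripper_width: 1.0
```

Request:
jog_arm([
  [1,0,0,-25,0,0,0],
  [1,0,0,-25,0,0,0],
  [1,0,0,-20,0,0,0],
  [1,0,0,0,0,0,0],
  [1,0,0,0,0,0,0],
])

```text
t: 12.4
tool_pos: [0.5535, -0.2365, 0.2802]
ee_rot: [0.532, 0.846, 0.001, 0.002]
force: [0.6, -1.2, -0.6]
gripper_width: 0.998
```

```bash
python3 - <<'E'
from rig import arm
from h import *
s=arm.sense();print(s['t'],s['tool_pos'],s['force'],s['gripper_width'])
P={n:arm.camera_params(n) for n in('scene','side')}
for n in P:print(n,proj(P[n],np.array([.5546,-.2357,.171])),'tray disc underside',proj(P[n],np.array([.5546,-.2357,.006])))
a=arm.get_image('scene');b=arm.get_image('side')
c=lambda im,x,y:cv2.resize(im[y:y+210,x:x+280],(400,300),interpolation=cv2.INTER_CUBIC)
cv2.imwrite('pics/g8.png',np.vstack([np.hstack([cv2.resize(a,(400,300)),cv2.resize(b,(400,300))]),np.hstack([c(a,50,150),c(b,170,200)])]))
E
```

```text
12.4 [ 0.55345308 -0.23653406  0.2802429 ] [ 0.5583434  -1.16339877 -0.58308875] 0.9981974209720746
scene [153.44082284 224.88205435] tray disc underside [168.57541369 309.30574422]
side [313.95009961 269.46467672] tray disc underside [307.26459781 357.08652939]
```

View pics/g8.png

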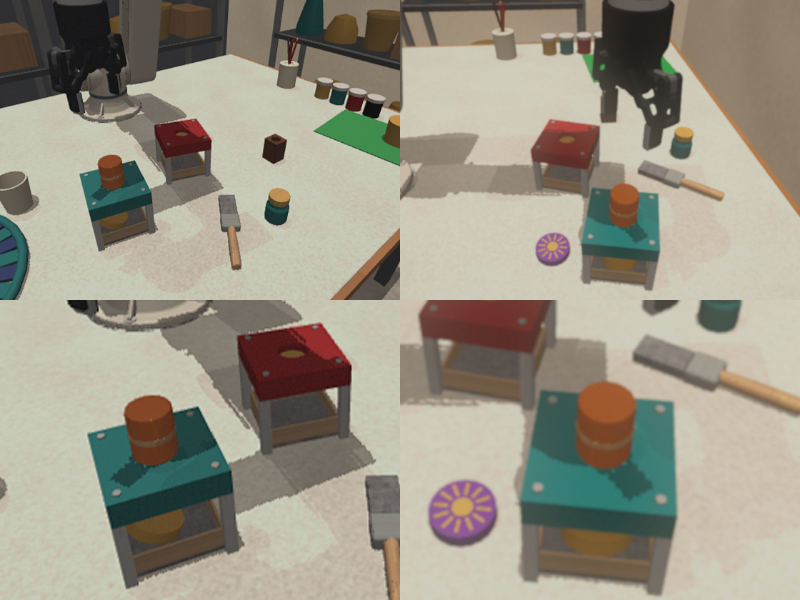

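The pusher stands upright in the teal mould, the disc is in the tray, the red mould still shows its disc and its tray is empty, and the gripper is clear.

```bash
python3 -c "
from rig import arm
print(arm.sign_off(),arm.sense()['t'])"
```

```text
the job is handed in; nothing more can be done
the job is handed in; nothing more can be done
```

I handed the job in at about 12.5 s. The gold medallion is out of the blue-green mould and lying in its tray, and the pusher is standing in the hole with its handle resting on the mould.

- **Push:** I took the pusher from its stand, lined the shaft up to within about 2.5 mm of the hole centre, and pushed. The highest push force I read was 14 N, sampled every few tenths of a second. It then fell to zero as the medallion came free.
- **Set down and release:** The handle touched the mould at tool height 0.126 m, as calculated. I opened the gripper and lifted it straight up, clear of everything.
- **Final pictures:** In both fixed views the pusher is upright, with its handle top within 3 pixels of where it should be in the scene view. The medallion lies in the tray, judged by eye rather than measured, because the mould hides part of it. The red mould still shows its medallion over an empty tray, and the purple disc was not touched.
- **Disagreements:** The two views of the pusher differed by up to 5 mm in y when projected onto the stated handle-top height, and crossing them put that top 2 mm low. I used the mean, and the grasp held. The first carry stopped 30 mm short of the hole; I saw this in the pictures and corrected it before inserting. The wrist camera could not see the handle past the fingers, so the positions come from the two fixed cameras.

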